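Pack the hung glaze test tiles and pin the tray's hold-down bar

ROBOT

A 7-joint arm with a two-finger parallel gripper is mounted at the origin on the work surface. World frame = base frame: x ahead of the robot, y to its left, z up, the work surface at z = 0. Lengths are in mm, angles in rad, forces in N, time in s.
With the tool pointing down it reaches from about 400 to 875 mm from the base axis. Payload 19.3 kg.
Tool frame: the origin (TCP) lies midway between the tips of the shut fingers; the grasp point (between the pads) lies 19 mm behind it; z points along the fingers, y is the line along which they close (so a half turn about z gives the same grasp; the last joint's range is limited). The gripper opens to 85 mm and grips with 20 to 120 N. Pads are 22 mm wide; open, the fingers measure 114 mm over their backs; the gripper's body (76 mm by 85 mm) begins 54 mm behind the grasp point. The pads swing forward as they close: fully open they stand 13 mm farther back than shut.
Start: joints at [-1.366, 0.521, -0.036, 1.599, 0.021, 1.021, -0.113], TCP at [169.616, 601.536, 231.291] pointing down, gripper open.
Joint ranges: [-2.91, 2.91], [-0.3, 2.13], [-1.5, 1.42], [0.17, 2.43], [-1.26, 4.41], [0.16, 1.93], [-2.52, 2.52]. Speed limits (rad/s): [1.89, 1.89, 2.39, 2.39, 3.01, 3.01, 3.01].

INTERFACE

Orientations are given as [roll, pitch, yaw] about the fixed x, y, z axes, in that order (R = Rz(yaw) Ry(pitch) Rx(roll)).
In Python, from workcell import r, optics, workorder gives the robot as it stands (r), with the cameras (optics) and the job (workorder). Calls block until the motion is done:
- r.move_to(position, orientation): joint-space move of the TCP to a pose.
- r.movel(position, ori=None, speed=150, max_force=None): straight line of the TCP; ori=None keeps the orientation; speed is the mean speed in mm/s. With max_force (N) it stops when the force on the tool has changed by that much, and returns True; else False.
- r.movej(angles): joint-space move.
- r.set_gripper(opening, strength=None): finger opening in mm; strength is the grip in N (None keeps the last); returns when the fingers have stopped.
- r.pause(seconds).
- r.solve_ik(position, orientation): joint angles nearest the present ones, or None.
- r.sense(): the state.
- optics.capture(name): name is "scene" or "side" or "wrist"; returns a dict with "image" (400x640x3 uint8, red, green, blue), "fx", "fy", "cx", "cy" (pixels), "rvec" (rotation vector, rad) and "tvec" (3), from world to camera coordinates, as OpenCV has them. Camera axes: x right, y down, z forward; pixel columns grow to the right and rows downward; lengths in mm; the calibration is good to about 2 mm. A picture is of the moment at which its call begins. There is no depth.
A pose or a line that the arm cannot do raises r.Unreachable and nothing moves.
- workorder.sign_off(): hands the job in; it is judged then, once.
The state is a dict: "t": time; "joint_pos": joint angles; "joint_velocities": joint speeds; "tau": joint torques, N m; "eef_pos": TCP position; "eef_rot": TCP orientation; "force": force on the tool from outside, world axes, zero at the start; "moment": the same for the moment, N m; "width": finger opening in mm; "gripper_force": force on a finger pad.
Only numpy, scipy, OpenCV 4.12 (cv2) and the standard library are available. Lean on these libraries where they do the work, as an engineer would, in place of code of your own. Each camera call takes 0.05 s, during which the arm holds its last target. There are 200 camera calls.

TASK

Clear the glaze sample stand for transport: unhook every test tile that hangs on it (up the slope until the screw head shows in the round end of the keyhole, then off) and lay them all, with the blue one already down on the table, flat and glaze side up in the carrying tray, stacked at most three high. Then swing the tray's hold-down bar across them, home into its fork, and lock it by pushing the red-headed pin from its parking block fully down through the lined-up holes. Leave the yellow tin, the phone and the red lid where they are.

Things in the scene. Friction and masses are not known exactly. Their poses are not given: they have to be found in the camera images.
- stand: glaze sample stand, fixed. Its plywood panel (200 mm up the slope, 400 mm wide) slopes at 40 degrees to the table, rising towards +x, facing -x and up. Origin on the table under the panel's face centre, which is at z = 95 mm; y along the panel, z up. Tiles hang with their back on the face, keyhole end uphill. A ledge along the panel's lower edge stands 14 mm off the face, 65 mm below hung tiles
- screw0 (a point): foot of screw 0 of the row on the stand's panel (at stand y = -138 mm), on the panel's face. The screw stands square to the face: shank 6 mm across, pan head 13 mm across and 4 mm thick, head's underside 12 mm off the face
- screw1 (a point): foot of screw 1 of the row on the stand's panel (at stand y = -46 mm), on the panel's face. The screw stands square to the face: shank 6 mm across, pan head 13 mm across and 4 mm thick, head's underside 12 mm off the face
- screw2 (a point): foot of screw 2 of the row on the stand's panel (at stand y = 46 mm), on the panel's face. The screw stands square to the face: shank 6 mm across, pan head 13 mm across and 4 mm thick, head's underside 12 mm off the face
- screw3 (a point): foot of screw 3 of the row on the stand's panel (at stand y = 138 mm), on the panel's face. The screw stands square to the face: shank 6 mm across, pan head 13 mm across and 4 mm thick, head's underside 12 mm off the face
- tile_white: test tile 90 x 56 x 9 mm, 100 g. Origin: centre of its back; x along it to the keyhole end, z out of its glazed front. Keyhole through it: round hole 19 mm wide centred at x = 18 mm, running on to +x as a slot 9 mm wide ending at x = 37 mm. Hung, the shank sits at x = 34: slide it 16 mm up the slope, then draw it over 16 mm off the panel. Off-white, two red-brown leaves; hung
- tile_yellow: test tile 90 x 56 x 9 mm, 100 g. Origin: centre of its back; x along it to the keyhole end, z out of its glazed front. Keyhole through it: round hole 19 mm wide centred at x = 18 mm, running on to +x as a slot 9 mm wide ending at x = 37 mm. Hung, the shank sits at x = 34: slide it 16 mm up the slope, then draw it over 16 mm off the panel. Yellow, grey lines; hung
- tile_green: test tile 90 x 56 x 9 mm, 100 g. Origin: centre of its back; x along it to the keyhole end, z out of its glazed front. Keyhole through it: round hole 19 mm wide centred at x = 18 mm, running on to +x as a slot 9 mm wide ending at x = 37 mm. Hung, the shank sits at x = 34: slide it 16 mm up the slope, then draw it over 16 mm off the panel. Green, pale sprig; hung
- tile_red: test tile 90 x 56 x 9 mm, 100 g. Origin: centre of its back; x along it to the keyhole end, z out of its glazed front. Keyhole through it: round hole 19 mm wide centred at x = 18 mm, running on to +x as a slot 9 mm wide ending at x = 37 mm. Hung, the shank sits at x = 34: slide it 16 mm up the slope, then draw it over 16 mm off the panel. Red-brown, one pale leaf; hung
- tile_blue: test tile 90 x 56 x 9 mm, 100 g. Origin: centre of its back; x along it to the keyhole end, z out of its glazed front. Keyhole through it: round hole 19 mm wide centred at x = 18 mm, running on to +x as a slot 9 mm wide ending at x = 37 mm. Hung, the shank sits at x = 34: slide it 16 mm up the slope, then draw it over 16 mm off the panel. Dark blue; starts flat on the table
- tray: shallow plywood carrying tray, fixed. Origin: centre of its underside; z up. Inside 112 mm (x) by 216 mm (y), floor at z = 8 mm, walls 8 mm thick, top at z = 38 mm. Holds two stacks of up to three tiles, lengths along the tray's x; stacks centred at y = +49 and -49 mm leave room for fingers. On its -y end a steel fork of two plates, open to +x with a stop on its -x side
- park_hole (a point): mouth of the 14 mm hole in the wooden block outside the tray's -x wall where the pin is parked; z = 44 mm
- bar (a joint): steel hold-down bar over the tray, swinging level about an upright pivot at (0, 130) mm of the tray; rad. 0: home against the stop in the fork, lying along the tray's y over the tiles, its 14 mm hole in line with the fork's holes. It grows as the free end swings to the tray's +x; up to 1.6. Spans z = 43 to 49 mm; light friction, stays where left.
- bar_knob (a point): top of the upright black knob on the bar, 18 mm across, 26 mm tall (z = 49 to 75 mm), 165 mm from the pivot towards the free end
- fork_hole (a point): mouth of the fork's 14 mm hole: centre of the upper plate's top, z = 56 mm; the holes go right through the upper plate, the bar and the lower plate, whose underside is at z = 36 mm. 263 mm from the pivot
- pin: drop pin, steel shank 10 mm across and 38 mm long with tapered tip, under a red round head 22 mm across and 22 mm tall; 60 g. Origin at the tip, z up along the pin to the head. Starts standing in the tray's parking block, head resting on it. Fully home in the fork the head rests on the upper plate, the tip at z = 18 mm
- slip_tin: bystander, to be left where it is: yellow tin, 74 mm across, 100 mm tall; origin centre of underside
- phone: bystander, to be left where it is: black phone lying on the table, 150 x 72 x 9 mm; origin centre of underside
- tin_lid: bystander, to be left where it is: red ring lid, 80 mm across, 12 mm tall; origin centre of underside

How it is judged (in metres and radians):
On the way, in this order (a step that is already met when the one before it is completed fails the run):
1. every tile lies flat and face up in the tray, at most three high (x of tile_white in the frame of tray between -0.03 and 0.03 m and y of tile_white in the frame of tray between -0.085 and 0.085 m and z of tile_white in the frame of tray between 0.004 and 0.03 m and angle between each of tile_white, tile_yellow, tile_green, tile_red, tile_blue's own z axis and vertical below 0.1 rad and x of tile_yellow in the frame of tray between -0.03 and 0.03 m and y of tile_yellow in the frame of tray between -0.085 and 0.085 m and z of tile_yellow in the frame of tray between 0.004 and 0.03 m and x of tile_green in the frame of tray between -0.03 and 0.03 m and y of tile_green in the frame of tray between -0.085 and 0.085 m and z of tile_green in the frame of tray between 0.004 and 0.03 m and x of tile_red in the frame of tray between -0.03 and 0.03 m and y of tile_red in the frame of tray between -0.085 and 0.085 m and z of tile_red in the frame of tray between 0.004 and 0.03 m and x of tile_blue in the frame of tray between -0.03 and 0.03 m and y of tile_blue in the frame of tray between -0.085 and 0.085 m and z of tile_blue in the frame of tray between 0.004 and 0.03 m), for 0.2 s.
2. the bar is swung over them, home in the fork (value of joint bar below 0.02 rad), for 0.2 s.
3. the pin is pushed fully down through the fork and the bar (horizontal distance between pin and fork_hole below 0.006 m and z of pin in the frame of tray below 0.023 m and angle between pin's own z axis and vertical below 0.15 rad), for 0.2 s.
At the end, for the whole second after the job is handed in: Every tile present lies in the tray, flat (within 0.1 rad) and glaze side up, no more than three high (back below 30 mm over the table); the bar is home (joint below 0.02 rad); the pin is upright in the fork, within 6 mm of the hole's axis, its tip below 23 mm over the table; all at rest and let go (all of step 1 and all of step 3 and value of joint bar below 0.02 rad and linear speed of each of tile_white, tile_yellow, tile_green, tile_red, tile_blue, pin below 0.02 m/s); the robot touches nothing.
It fails at once if the yellow tin is moved more than 30 mm (distance of slip_tin from where it was at the start of the episode above 0.03 m).
It fails at once if the phone is moved more than 30 mm (distance of phone from where it was at the start of the episode above 0.03 m).
It fails at once if the red lid is moved more than 30 mm (distance of tin_lid from where it was at the start of the episode above 0.03 m).
Of tile_white, tile_yellow, tile_green, tile_red only 2 to 4 are there at a start; the rules pass over those that are not, and their reading is None.
At some moment in a run one of tile_blue may be knocked a few centimetres aside while the robot is not near it.
Once in a run the grip may slacken for a moment while it holds something.
It also fails if it takes over 210 s, if anything falls off the work surface, if the arm or the gripper's body presses on something with over 40 N, if the wrist force passes 120 N, or if a joint passes its speed limit or range.

## Working session

There is one attempt and no reset: what is moved stays moved. The work goes in short steps, each a Python script; the robot and the scene stay as the last script left them, time stands still between calls to the robot, and variables do not carry over. Pictures are saved under pics/ and viewed, at most 14 in all, crops included, and the job is handed in when it is done.

```bash
ls; mkdir -p pics; python3 - <<'E'
from workcell import r, optics, workorder
import cv2,numpy as np
for n in ("scene","side"):
    c=optics.capture(n); cv2.imwrite(f"pics/{n}0.png",cv2.resize(c["image"][:,:,::-1],(800,500),interpolation=cv2.INTER_CUBIC))
    R=cv2.Rodrigues(np.array(c["rvec"]))[0]; print(n,c["fx"],c["cx"],c["cy"],(-R.T@np.array(c["tvec"]).ravel()).round(),R[2].round(2))
s=r.sense();print(s)
E
```

```text
pics
workcell.py
scene 406.60137616208186 310.5722547179617 198.51325608662475 [1098.  773.  823.] [-0.52 -0.62 -0.59]
side 406.7520355580228 314.4226373731771 195.95397419924467 [ -77. -792.  931.] [ 0.44  0.63 -0.64]
{'t': 0.1, 'joint_pos': array([-1.36620992,  0.52197098, -0.03630564,  1.59991602,  0.02119767,
        1.02110934, -0.11278253]), 'joint_velocities': array([-0.00091306, -0.00109354,  0.00132275, -0.00100326,  0.00082812,
        0.0013483 , -0.00071405]), 'tau': array([ 3.21027677e-03, -9.28484344e+01,  1.98386349e+00, -3.70526791e+01,
        1.81309978e-02,  5.45664865e-03,  6.13141538e-05]), 'eef_pos': array([169.55313767, 601.26125812, 230.78573403]), 'eef_rot': array([-3.14057691e+00,  7.95394824e-05,  2.86679204e+00]), 'force': array([-0.35533884,  0.26663616,  1.05935558]), 'moment': array([-0.00411104, -0.00111632,  0.02554519]), 'gripper_force': 0.0, 'width': 85.48695057501004}
```

View pics/scene0.png

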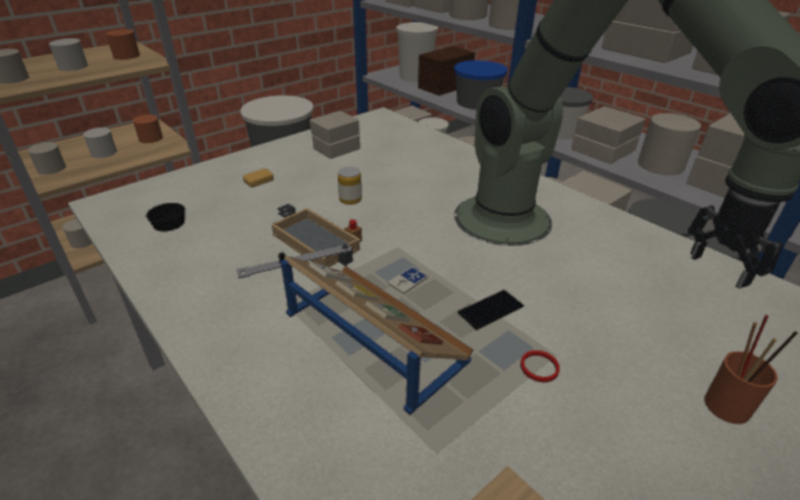

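View pics/side0.png

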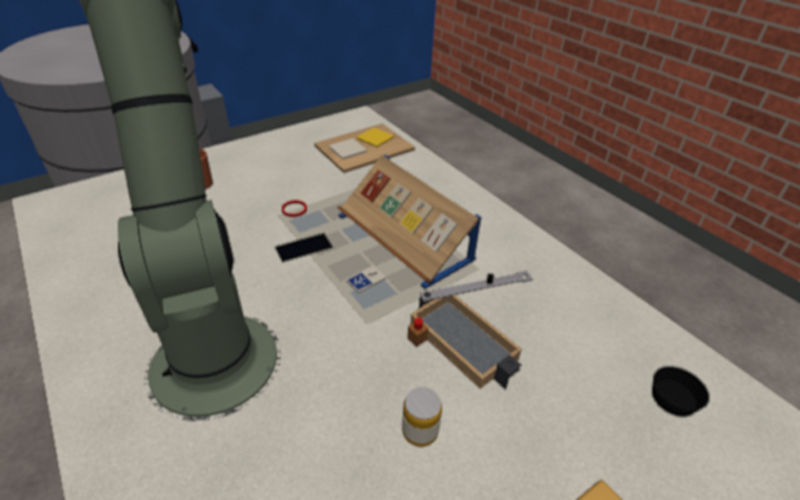

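```bash
cat > h.py <<'E'
from workcell import r, optics, workorder
import cv2,numpy as np
from scipy.optimize import least_squares
from scipy.spatial.transform import Rotation as Ro
class Cam:
    def __init__(s,n):
        s.c=c=optics.capture(n); s.im=np.ascontiguousarray(c["image"][:,:,::-1])
        s.R=cv2.Rodrigues(np.array(c["rvec"]))[0]; s.t=np.array(c["tvec"],float).ravel()
        s.K=np.array([[c["fx"],0,c["cx"]],[0,c["fy"],c["cy"]],[0,0,1]])
    def crop(s,u,v,w,k,name):   # w wide, 3/4 w tall, scale k
        cv2.imwrite(f"pics/{name}.png",cv2.resize(s.im[v:v+int(w*.75),u:u+w],None,fx=k,fy=k,interpolation=cv2.INTER_CUBIC))
    def ray(s,u,v): return -s.R.T@s.t, s.R.T@np.linalg.solve(s.K,[u,v,1.])
    def at(s,u,v,z):            # pixel -> world on plane z
        o,d=s.ray(u,v); return o+d*(z-o[2])/d[2]
    def px(s,P): 
        q=(np.atleast_2d(P)@s.R.T+s.t)@s.K.T; return q[:,:2]/q[:,2:]
E
python3 - <<'E'
from h import *
c=Cam("side"); c.crop(255,120,160,5,"sA"); c.crop(270,190,160,5,"sB")
c=Cam("scene"); c.crop(190,160,200,4,"cA")
E
```

```text
(no output)
```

View pics/sA.png

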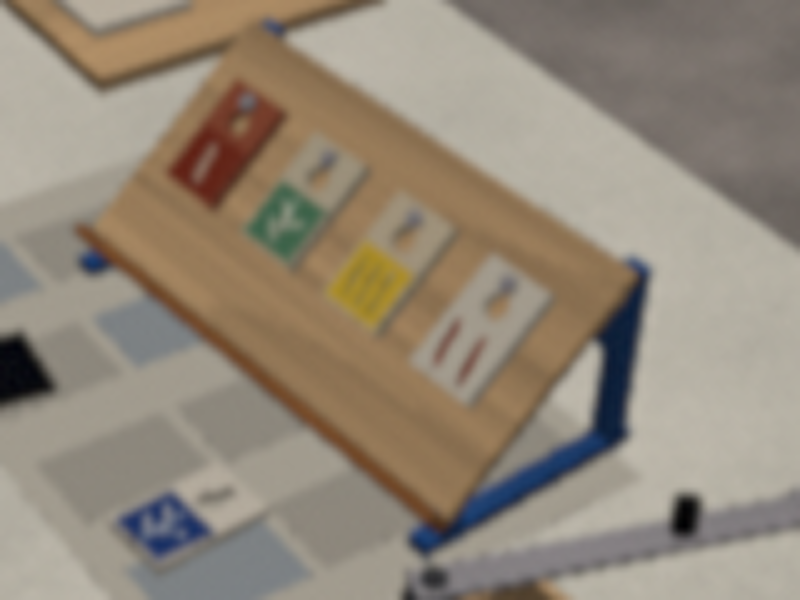

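View pics/sB.png

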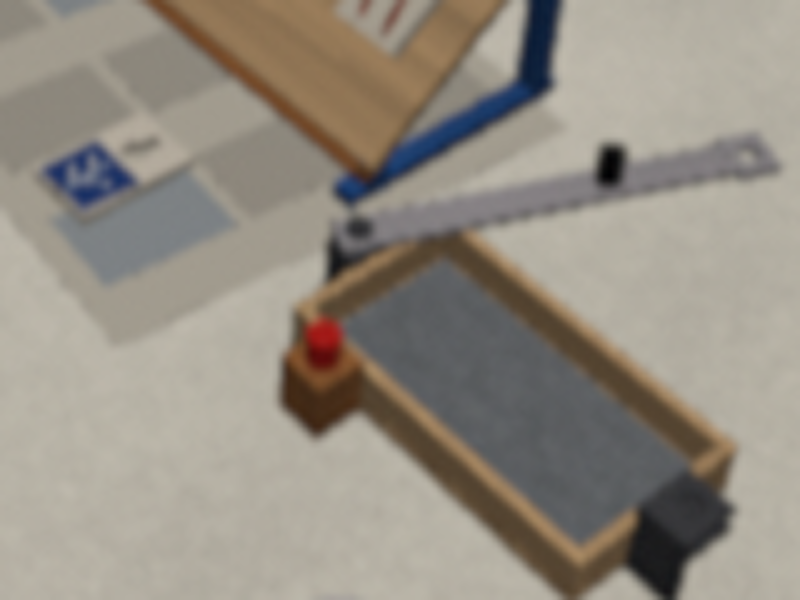

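View pics/cA.png

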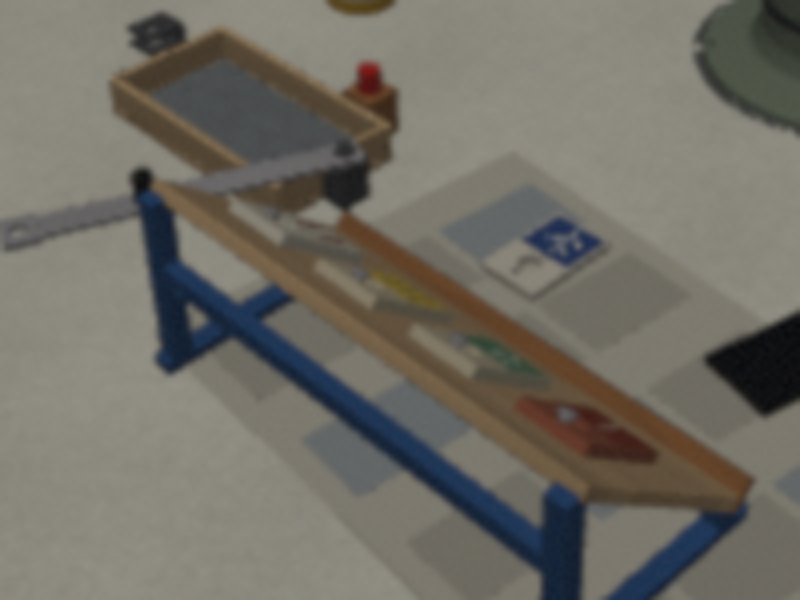

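```bash
cat > fit.py <<'E'
from h import *
S,C=Cam("side"),Cam("scene")
sA=lambda u,v:(S,255+u/5-.4,120+v/5-.4); sB=lambda u,v:(S,270+u/5-.4,190+v/5-.4); cA=lambda u,v:(C,190+u/4-.4,160+v/4-.4)
rot=lambda a:np.array([[np.cos(a),-np.sin(a),0],[np.sin(a),np.cos(a),0],[0,0,1]])
def fit(obs,model,p0,n):
    f=lambda p:np.concatenate([c.px(model(p,P))[0]-(u,v) for P,(c,u,v) in obs])
    s=least_squares(f,p0,loss="soft_l1",x_scale=[100,100]+[1]*(len(p0)-2)); print(n,s.x.round(3)); print(f(s.x).reshape(-1,2).round(1).tolist()); return s.x
T=lambda p,P:rot(p[2])@P+[p[0],p[1],0]
def tray(p,P):
    P=np.array(P,float)
    if len(P)==2: # bar (dist,z)
        P=np.array([P[0]*np.sin(p[3]),130-P[0]*np.cos(p[3]),P[1]])
    if P[0]==-999: P=np.array([p[4],p[5],66])
    return T(p,P)
o=S.at(*sB(500,400)[1:],10)
q=fit([((-64,116,38),sB(298,310)),((64,116,38),sB(460,228)),((64,-116,38),sB(733,445)),((-64,-116,38),sB(577,556)),
 ((263,49),sB(748,157)),((165,75),sB(612,148)),((-999,0,0),sB(323,327)),
 ((64,-116,38),cA(112,80)),((-64,-116,38),cA(220,30)),((-64,116,38),cA(388,127)),((263,49),cA(17,233)),((165,75),cA(142,174)),((-999,0,0),cA(369,68))],
 tray,[o[0],o[1],0,1.4,-80,60],"tray x y yaw bar pinx piny")
a=np.radians(40); e=np.array([np.cos(a),0,np.sin(a)]); nn=np.array([-np.sin(a),0,np.cos(a)])
def stand(p,P): # (s,y,h); s=None-> tile centre offset code s>=500 => p[3]+s-1000
    s,y,h=P; s=p[3]+s-1000 if s>500 else s
    return T(p,np.array([0,y,95])+e*s+nn*h)
obs=[((100,200,0),sA(262,28)),((100,-200,0),sA(638,272)),((100,-200,0),cA(152,185)),((100,200,0),cA(588,497))]
for y,L in ((-138,[(488,252),(550,295),(473,405),(412,360)]),(138,[(238,80),(285,118),(217,208),(170,170)])):
    for (ds,dy),uv in zip([(45,28),(45,-28),(-45,-28),(-45,28)],L): obs.append(((1000+ds,y+dy,9),sA(*uv)))
for y,uv in ((-138,(507,280)),(-46,(410,222)),(46,(325,160)),(138,(245,103))): obs.append(((1034,y,16),sA(*uv)))
o=S.at(*sA(360,280)[1:],95)
w=fit(obs,stand,[o[0],o[1],0,15],"stand x y yaw tile_s")
for k in range(4): print("screw",k,stand(w,(w[3]+34,[-138,-46,46,138][k],0)).round(1))
b=[S.at(*sA(*uv)[1:],9) for uv in ((112,520),(217,462),(270,510),(162,570))]; print("blue",np.round(b,1).tolist(),np.mean(b,0),np.arctan2(*( (b[1]+b[2]-b[0]-b[3])[1::-1])))
print("fork",T(q,np.array([0,-133,56])),"park",tray(q,(-999,0,0)),"pivot",T(q,np.array([0,130,49])))
print("tin",S.at(422*.8,435*.8,0),"lid",S.at(294*.8,208*.8,6),"phone",S.at(304*.8,247*.8,9))
np.savez("pose.npz",tray=q,stand=w)
E
python3 fit.py
```

```text
tray x y yaw bar pinx piny [ 5.03085e+02 -2.56146e+02  8.00000e-02  1.19100e+00 -8.09930e+01
  7.13320e+01]
[[-0.9, -1.8], [-1.8, -4.1], [1.3, -0.3], [0.3, 1.2], [0.1, -1.9], [0.4, -0.4], [0.1, 0.0], [-1.1, -1.0], [0.9, -1.7], [0.6, -0.7], [0.1, -0.8], [-0.6, -0.4], [0.1, 0.1]]
stand x y yaw tile_s [6.07658e+02 1.36035e+02 8.40000e-02 5.09100e+00]
[[-1.1, -3.4], [0.6, -1.7], [-0.9, -1.1], [-1.5, -1.1], [0.6, 0.2], [0.1, -0.2], [-1.6, -0.1], [-0.8, 0.2], [-0.1, -0.5], [-0.1, -1.6], [-1.6, 0.1], [-1.2, 0.8], [-0.2, 0.6], [0.5, -0.9], [0.3, -0.6], [0.3, -0.4]]
screw 0 [649.1   1.1 120.1]
screw 1 [641.4  92.7 120.1]
screw 2 [633.6 184.4 120.1]
screw 3 [625.8 276.1 120.1]
blue [[372.6, 59.6, 9.0], [460.1, 70.2, 9.0], [464.4, 11.8, 9.0], [376.4, 2.8, 9.0]] [418.37130856  36.09322598   9.        ] 0.11165539661735087
fork [ 513.70537407 -388.72180136   56.        ] park [ 416.65502409 -191.51003045   66.        ] pivot [ 492.70482828 -126.56158875   49.        ]
tin [ 281.58706452 -396.41656308    0.        ] lid [397.54989464 424.58409334   6.        ] phone [338.90960975 236.81087269   9.        ]
```

```bash
cat >> h.py <<'E'
P=None
try: P=np.load("pose.npz")
except Exception: pass
pi=np.pi
rz=lambda a:np.array([[np.cos(a),-np.sin(a),0],[np.sin(a),np.cos(a),0],[0,0,1]])
a40=np.radians(40); E_=np.array([np.cos(a40),0,np.sin(a40)]); N_=np.array([-np.sin(a40),0,np.cos(a40)])
def stand(s,y,h): w=P["stand"]; return rz(w[2])@(np.array([0,y,95])+E_*s+N_*h)+[w[0],w[1],0]
def tray(x,y,z): q=P["tray"]; return rz(q[2])@np.array([x,y,z],float)+[q[0],q[1],0]
E
python3 - <<'E'
from h import *
def info(n):
    c=Cam("wrist"); s=r.sense(); Rt=Ro.from_euler("xyz",s["eef_rot"]).as_matrix()
    print(n,"cam in tool",(Rt.T@(-c.R.T@c.t-s["eef_pos"])).round(1),"axis",(Rt.T@c.R[2]).round(2),"right",(Rt.T@c.R[0]).round(2),c.K[0,0]); return c
yt=P["tray"][2]; ys=P["stand"][2]
info("a")
r.movel([170,601,380])
r.move_to(stand(0,0,330),[pi,-a40,ys]); c=info("stand"); cv2.imwrite("pics/w1.png",cv2.resize(c.im,(800,500),interpolation=cv2.INTER_CUBIC))
print(c.px([stand(P["stand"][3]+34,y,16) for y in (-138,-46,46,138)]).round(1).tolist())
r.move_to(tray(0,-5,400),[pi,0,yt]); c=info("tray"); cv2.imwrite("pics/w2.png",cv2.resize(c.im,(800,500),interpolation=cv2.INTER_CUBIC))
print(c.px([tray(0,-133,56),tray(-81,71,66)]).round(1).tolist(),r.sense()["t"])
E
```

```text
a cam in tool [  84.9   -0.3 -141.2] axis [-0.33  0.    0.95] right [ 0.  1. -0.] 350.64486935324334
stand cam in tool [ 8.240e+01 -1.000e-01 -1.422e+02] axis [-0.33 -0.    0.95] right [0. 1. 0.] 350.64486935324334
[[431.5, 118.6], [359.0, 118.5], [286.6, 118.5], [214.3, 118.4]]
tray cam in tool [ 8.310e+01 -1.000e-01 -1.411e+02] axis [-0.33 -0.    0.95] right [0. 1. 0.] 350.64486935324334
[[415.0, 145.7], [269.5, 203.2]] 5.5333
```

View pics/w1.png

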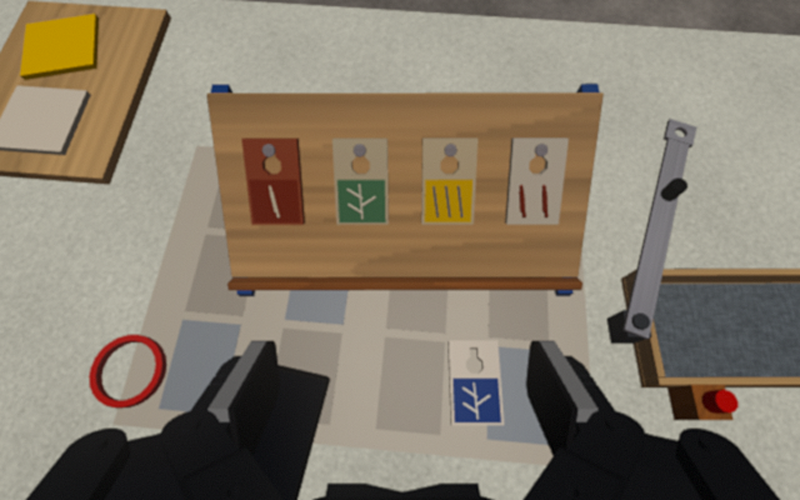

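View pics/w2.png

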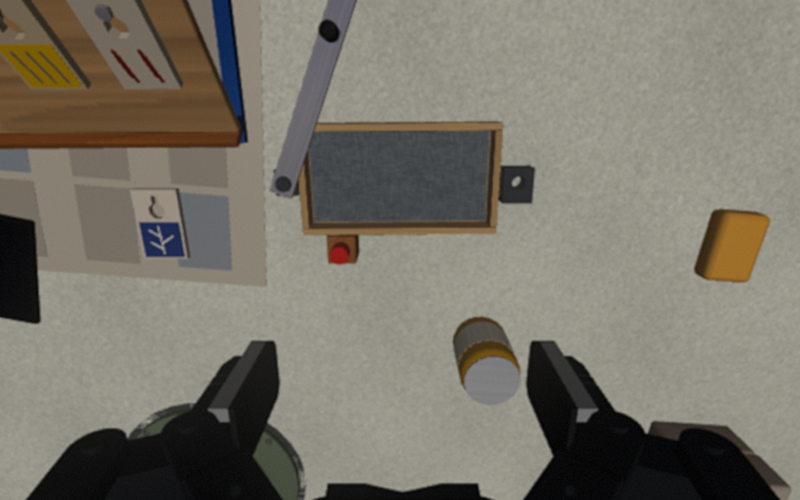

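```bash
python3 - <<'E'
s=open("fit.py").read()
s=s.replace("S,C=Cam","S,C,W=Cam").replace('Cam("scene")\n','Cam("scene"),Cam("wrist")\nw2=lambda u,v:(W,u/1.25-.1,v/1.25-.1)\n',1)
s=s.replace('((64,116,38),sB(460,228)),','')
s=s.replace('((263,49),sB(748,157))','((64,-116,38),w2(502,123)),((-64,-116,38),w2(496,233)),((-64,116,38),w2(304,234)),((165,75),w2(329,31)),((-999,0,0),w2(340,255)),((0,-133,56),w2(517,182)),((263,49),sB(748,157))')
s=s.replace("print(\"fork\"","b=[w2(*uv) for uv in ((133,189),(179,188),(188,258),(139,261))];b=[W.at(u,v,9) for _,u,v in b];print('blueW',np.mean(b,0),np.arctan2(*((b[0]+b[1]-b[2]-b[3])[1::-1])))\nprint(\"fork\"")
s=s.replace('np.savez','w[1]-=1; w[3]-=1.5\nnp.savez')
open("fit.py","w").write(s)
E
python3 fit.py
python3 - <<'E'
from h import *
w=P["stand"];yt=P["tray"][2]
for y in (-138,138):
  for h in (0,60): print(y,h,r.solve_ik(stand(w[3]+16,y,h),[pi,-a40,w[2]]))
for y in (-49,49): print(r.solve_ik(tray(0,y,5),[pi,0,yt]))
E
```

```text
tray x y yaw bar pinx piny [ 5.01665e+02 -2.55206e+02  9.10000e-02  1.15700e+00 -8.01330e+01
  6.80070e+01]
[[-1.7, -1.5], [0.8, -0.7], [0.2, 1.2], [0.5, -1.3], [-0.2, 0.2], [-1.8, 0.8], [-0.2, -0.9], [-0.5, 0.0], [0.6, 0.1], [0.2, -0.5], [0.1, 0.6], [0.5, 0.9], [-0.8, -0.8], [1.0, -1.7], [1.3, -1.0], [0.7, -2.2], [0.1, -1.2], [-0.3, -0.4]]
stand x y yaw tile_s [6.07658e+02 1.36035e+02 8.40000e-02 5.09100e+00]
[[-1.1, -3.4], [0.6, -1.7], [-0.9, -1.1], [-1.5, -1.1], [0.6, 0.2], [0.1, -0.2], [-1.6, -0.1], [-0.8, 0.2], [-0.1, -0.5], [-0.1, -1.6], [-1.6, 0.1], [-1.2, 0.8], [-0.2, 0.6], [0.5, -0.9], [0.3, -0.6], [0.3, -0.4]]
screw 0 [649.1   1.1 120.1]
screw 1 [641.4  92.7 120.1]
screw 2 [633.6 184.4 120.1]
screw 3 [625.8 276.1 120.1]
blue [[372.6, 59.6, 9.0], [460.1, 70.2, 9.0], [464.4, 11.8, 9.0], [376.4, 2.8, 9.0]] [418.37130856  36.09322598   9.        ] 0.11165539661735087
blueW [417.05665773  38.60487603   9.        ] 0.002608047406299012
fork [ 513.7033404 -387.6598693   56.       ] park [ 415.70500921 -194.73120043   66.        ] pivot [ 489.89763467 -125.73948373   49.        ]
tin [ 281.58706452 -396.41656308    0.        ] lid [397.54989464 424.58409334   6.        ] phone [338.90960975 236.81087269   9.        ]
-138 0 [ 0.25737188  0.61891465 -0.44915237  2.23015286  2.60642978  0.430918
  2.20664139]
-138 60 [ 0.26823583  0.47486364 -0.44915637  2.30541897  2.58777509  0.35940814
  2.18559832]
138 0 [-0.96571898  0.67624099  0.36881397  2.13622348  2.43910826  0.2738655
  1.65052663]
138 60 [-1.17651869  0.59375116  0.58102737  2.21141024  2.51494425  0.18336328
  1.5350611 ]
[ 0.13841357  0.85093476  0.4490834   1.84227808 -0.62389191  0.59289384
 -0.49593168]
[-0.00691083  0.79332712  0.41019923  1.97996931 -0.63772596  0.49766651
 -0.61381477]
```

```bash
cat >> h.py <<'E'
def st(*k): 
    s=r.sense(); print(*k,"t%.1f"%s["t"],"pos",s["eef_pos"].round(1),"w%.1f gf%.1f"%(s["width"],s["gripper_force"]),"F",s["force"].round(1)); return s
def place(y,layer,d,yaw):
    """carry held tile (tool pointing down) into tray stack at y; d = TCP z over tile back"""
    r.move_to(tray(0,y,130),[pi,0,yaw]); s=st("over")
    if s["width"]<50: print("LOST"); return False
    hit=r.movel(tray(0,y,8+9*layer+d+1.0),speed=80,max_force=12); st("down",hit)
    r.set_gripper(68); r.movel(tray(0,y,130),speed=200); return True
E
python3 - <<'E'
from h import *
yt=P["tray"][2]
for o in ([pi,a40,P["stand"][2]+pi],[pi,a40,P["stand"][2]-pi]):
  for y in (-138,138): print(o[2],r.solve_ik(stand(P["stand"][3]+16,y,60),o))
r.set_gripper(72,60)
r.move_to([417,38.5,90],[pi,0,0.03])
r.movel([417,38.5,25],speed=150)
print(r.movel([417,38.5,-12],speed=25,max_force=5)); s=st("touch"); z=s["eef_pos"][2]
r.movel([417,38.5,z+4.5],speed=40); r.set_gripper(40,60); s=st("grip"); d=s["eef_pos"][2]
r.movel([417,38.5,130]); st("up")
place(-49,0,d,yt); st("placed"); print("d",d)
E
```

```text
3.226091026711756 [ 0.83995991  0.80096132 -1.27024166  2.28136944  1.99446632  0.76428871
 -0.14012721]
3.226091026711756 [-0.08574103  0.64204781 -0.86381642  2.15819574  1.78333138  0.85988358
 -0.58200447]
-3.05709428046783 [ 0.83995991  0.80096132 -1.27024166  2.28136944  1.99446632  0.76428871
 -0.14012721]
-3.05709428046783 [-0.08574103  0.64204781 -0.86381642  2.15819574  1.78333138  0.85988358
 -0.58200447]
True
touch t9.4 pos [417.   38.4  -8.3] w71.7 gf5.8 F [-0.7  0.1 12. ]
grip t10.0 pos [417.1  38.6  -3.6] w54.4 gf59.4 F [-2.9  0.1 17.3]
up t11.0 pos [416.7  38.5 129.4] w54.3 gf63.0 F [-0.1 -0.4 -1.1]
over t12.3 pos [ 506.4 -302.5  129.6] w54.4 gf62.9 F [-0.6  1.4 -1.3]
down False t14.1 pos [ 506.3 -304.1    5.8] w54.1 gf62.9 F [0.5 0.8 0.1]
placed t15.1 pos [ 505.8 -303.5  129.1] w68.1 gf0.0 F [ 0.3 -0.5 -0.1]
d -3.5510354377420903
```

```bash
cat >> h.py <<'E'
def unhook(y):
    w=P["stand"]; s0=w[3]; o=[pi,-a40,w[2]]
    r.set_gripper(72,60); r.move_to(stand(s0,y,200),o)
    r.movel(stand(s0,y,20),speed=150)
    hit=r.movel(stand(s0,y,-22),speed=25,max_force=5); s=st("touch",hit)
    n=rz(w[2])@N_; h=(s["eef_pos"]-stand(s0,y,0))@n; print("h",h)
    if not hit: return False
    r.movel(stand(s0,y,h+6),speed=40); r.set_gripper(40,60); s=st("grip")
    p=s["eef_pos"]; e=rz(w[2])@E_
    f=r.movel(p+e*16,speed=40,max_force=25); st("slid",f)
    f=r.movel(p+e*16+n*26,speed=40,max_force=15); st("off",f); return not f
def carry(y):
    w=P["stand"]; p=r.sense()["eef_pos"]; q=p+rz(w[2])@N_*60+[0,0,40]
    r.movel(q,speed=150); r.move_to([p[0]-100,p[1],260],[pi,0,w[2]]); return st("lifted")["width"]>50
E
python3 - <<'E'
from h import *
r.movel(tray(0,-49,300),speed=250)
print(unhook(-138))
E
```

```text
Traceback (most recent call last):
  File "h.py", line 35, in unhook
    r.set_gripper(72,60); r.move_to(stand(s0,y,200),o)
                          ~~~~~~~~~^^^^^^^^^^^^^^^^^^^
host.Unreachable: the arm cannot take that pose within its joint ranges
```

```bash
python3 - <<'E'
from h import *
w=P["stand"]
for nm,o in (("-a",[pi,-a40,w[2]]),("+a",[pi,a40,w[2]+pi])):
  for y in (-138,-46,46,138):
    print(nm,y,[(h,r.solve_ik(stand(w[3],y,h),o) is not None) for h in (0,60,120,160,200)])
    q=r.solve_ik(stand(w[3],y,60),o); print(None if q is None else np.round(q,2))
E
```

```text
-a -138 [(0, True), (60, True), (120, True), (160, False), (200, False)]
[ 0.27  0.49 -0.45  2.34  2.64  0.4   2.13]
-a -46 [(0, True), (60, True), (120, True), (160, False), (200, False)]
[-0.14  0.47 -0.25  2.35  2.49  0.44  2.03]
-a 46 [(0, True), (60, True), (120, True), (160, True), (200, False)]
[-0.54  0.48 -0.04  2.31  2.28  0.43  2.01]
-a 138 [(0, True), (60, True), (120, True), (160, True), (200, False)]
[-1.04  0.55  0.36  2.23  2.2   0.29  1.86]
+a -138 [(0, True), (60, True), (120, True), (160, False), (200, False)]
[ 0.84  0.82 -1.27  2.32  2.04  0.79 -0.18]
+a -46 [(0, True), (60, True), (120, True), (160, False), (200, False)]
[ 0.6   0.82 -1.27  2.32  1.99  0.95 -0.34]
+a 46 [(0, True), (60, True), (120, True), (160, True), (200, True)]
[ 0.36  0.85 -1.28  2.27  1.91  1.09 -0.44]
+a 138 [(0, True), (60, True), (120, True), (160, True), (200, True)]
[-0.1   0.65 -0.86  2.19  1.81  0.88 -0.64]
```

```bash
sed -i 's/stand(s0,y,200)/stand(s0,y,105)/; s/q=p+rz(w\[2\])@N_\*60+\[0,0,40\]/q=p+rz(w[2])@N_*25+[0,0,60]/; s/\[p\[0\]-100,p\[1\],260\]/[p[0]-40,p[1],260]/' h.py
python3 - <<'E'
from h import *
print(unhook(-138))
E
```

```text
touch True t20.8 pos [624.5  -2.   94.3] w72.2 gf6.8 F [-7.6 -1.3 11.5]
h -3.834625562170702
grip t21.4 pos [620.5  -2.4  99.1] w53.9 gf60.1 F [-9.3 -0.9 12.2]
slid False t21.9 pos [632.4  -1.2 109.2] w54.3 gf61.8 F [-5.8 -0.1  6.3]
off False t22.7 pos [616.1  -2.7 129.3] w53.6 gf64.4 F [-0.3 -0.3 -1.3]
True
```

```bash
python3 - <<'E'
from h import *
yt=P["tray"][2]
if carry(0): place(49,0,-3.0,yt)
r.movel(tray(0,0,330)); c=Cam("wrist"); cv2.imwrite("pics/w3.png",cv2.resize(c.im,(800,500),interpolation=cv2.INTER_CUBIC)); st()
E
```

```text
lifted t26.3 pos [575.9  -3.1 259.8] w53.9 gf64.5 F [-0.3 -0.  -2.1]
over t27.3 pos [ 498.2 -205.6  130.4] w54.3 gf64.5 F [ 0.1 -0.1 -1.8]
down False t29.0 pos [ 497.4 -206.4    6.3] w53.7 gf64.5 F [-0.2 -0.1 -1.1]
t31.6 pos [ 501.6 -254.9  329.4] w68.0 gf0.0 F [0.2 0.1 0.2]
```

View pics/w3.png

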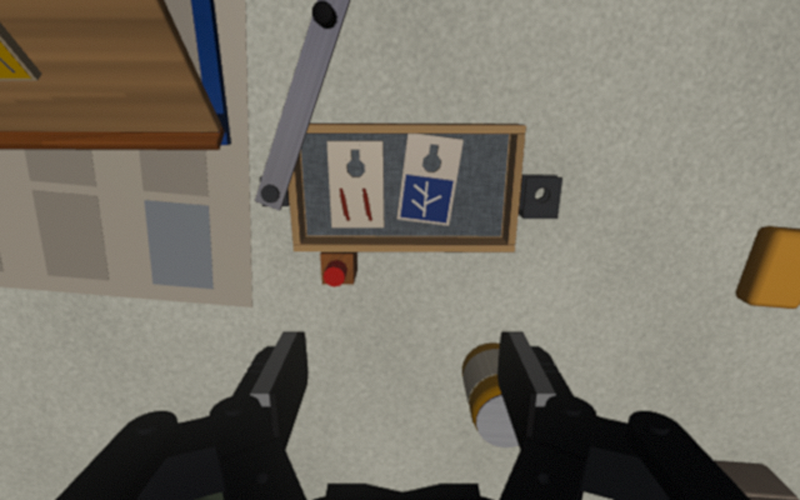

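```bash
python3 - <<'E'
from h import *
c=Cam("wrist"); q=P["tray"]
def t(u,v,z): return rz(-q[2])@(c.at(u/1.25,v/1.25,z)-[q[0],q[1],0])
for n,L in (("white",[(327,142),(382,141),(385,227),(331,229)]),("blue",[(407,134),(463,139),(449,225),(397,219)])):
    b=[t(u,v,17) for u,v in L]; print(n,np.round(b,1)[:,:2].tolist(),np.mean(b,0).round(1),np.arctan2(*((b[0]+b[1]-b[2]-b[3])[1::-1])))
print("inner edges",[t(u,v,38).round(1).tolist() for u,v in ((524,129),(297,249),(516,249))], "fork",t(541,195,56))
E
```

```text
white [[45.3, 76.7], [46.3, 21.3], [-43.3, 19.4], [-45.6, 77.4]] [ 0.7 48.7 17. ] 0.0066254710593439785
blue [[53.1, -3.8], [48.3, -60.1], [-41.0, -49.2], [-34.5, 6.5]] [  6.5 -26.6  17. ] -0.11910676081878721
inner edges [[59.2, -114.8, 38.0], [-61.3, 110.3, 38.0], [-61.0, -117.5, 38.0]] fork [  -0.58078296 -131.81298219   56.        ]
```

```bash
python3 - <<'E'
from h import *
yt=P["tray"][2]
r.set_gripper(72,60)
r.move_to(tray(20,-32.5,110),[pi,0,yt-.119])
r.movel(tray(20,-32.5,28),speed=100)
hit=r.movel(tray(20,-32.5,8-4.5),speed=25,max_force=5); st("in",hit)
r.set_gripper(40,60); s=st("grip")
E
```

```text
in False t34.9 pos [ 524.6 -285.8    3.6] w72.4 gf0.0 F [-0.2 -0.2 -0.2]
grip t35.2 pos [ 524.8 -285.8    4.4] w53.8 gf71.9 F [-3.6  4.2 15.8]
```

```bash
python3 - <<'E'
from h import *
yt=P["tray"][2]
p=r.sense()["eef_pos"]
r.movel([p[0],p[1],55],speed=100); st("up")
r.movel(tray(13.5,-49,55),[pi,0,yt],speed=80)
hit=r.movel(tray(13.5,-49,5.7),speed=60,max_force=12); st("down",hit)
r.set_gripper(66); r.movel(tray(13,-49,110),speed=200)
r.move_to(tray(0,0,330),[pi,0,yt]); c=Cam("wrist"); c.crop(180,80,280,2.8,"w4")
S=Cam("side"); S.crop(255,120,160,2.5,"x")
E
```

```text
up t35.8 pos [ 524.9 -285.5   54.9] w54.0 gf63.1 F [-0.8  0.  -1. ]
down False t37.2 pos [ 519.7 -303.     6. ] w54.2 gf63.1 F [ 0.4 -0.2 -1.2]
```

View pics/w4.png

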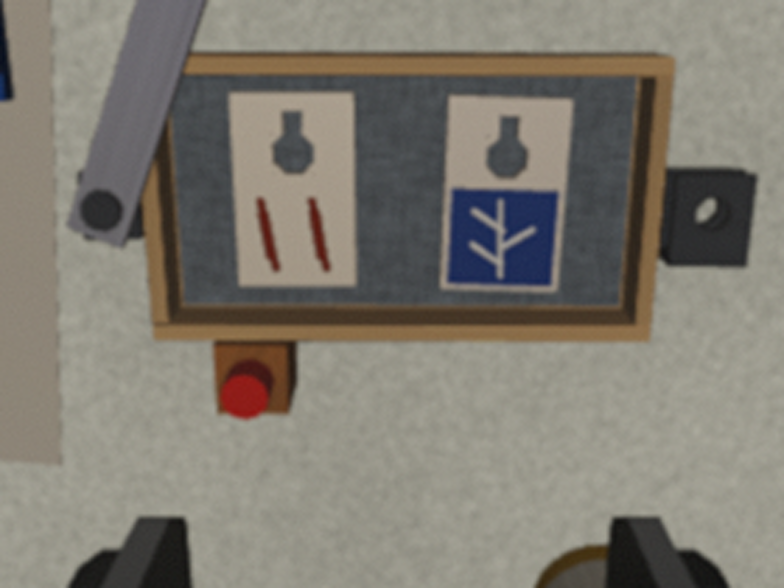

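```bash
python3 - <<'E'
from h import *
yt=P["tray"][2]
for y,ty,k in ((-46,49,1),(46,-49,1)):
    if not unhook(y): print("STOP"); break
    if not carry(0): break
    if not place(ty,k,-3.0,yt): break
    r.movel(tray(0,ty,280),speed=250)
r.move_to(tray(0,0,330),[pi,0,yt]); c=Cam("wrist"); c.crop(180,80,280,2.8,"w5")
st()
E
```

```text
touch True t43.6 pos [616.6  89.6  94.5] w72.2 gf4.7 F [-4.8 -1.4  8.5]
h -3.628849827898503
grip t44.2 pos [612.6  89.3  99.3] w54.1 gf60.1 F [-9.6 -2.2 12.9]
slid False t44.8 pos [624.6  90.5 109.6] w54.2 gf62.1 F [-5.4 -0.2  5.9]
off False t45.6 pos [608.3  88.9 129.6] w54.1 gf63.0 F [ 0.1 -1.  -1.2]
lifted t49.3 pos [568.1  88.6 259.8] w53.8 gf63.1 F [-0.6 -0.  -0.9]
over t50.5 pos [ 498.1 -205.5  130.2] w54.2 gf63.2 F [-0.7  0.3 -1.3]
down True t52.0 pos [ 497.1 -206.5   15.1] w54.3 gf64.2 F [-0.1  0.4 10.1]
touch True t58.1 pos [608.7 181.3  94.6] w72.0 gf5.8 F [-6.9 -1.4 10.4]
h -3.4894863050734655
grip t58.7 pos [604.7 181.   99.4] w54.3 gf60.2 F [-10.1  -1.3  11.8]
slid False t59.3 pos [616.7 182.2 109.6] w53.8 gf62.0 F [-5.6 -0.3  5. ]
off False t60.1 pos [600.4 180.7 129.7] w53.5 gf63.0 F [ 0.1 -1.  -1.2]
lifted t63.9 pos [560.2 180.4 259.9] w53.8 gf63.1 F [-0.3  0.2 -1.2]
over t65.7 pos [ 506.9 -303.   130.1] w53.5 gf63.1 F [ 1.1 -0.4 -0.7]
down True t67.2 pos [ 506.  -304.    15.1] w53.9 gf64.1 F [-0.1  1.4  8.5]
t69.4 pos [ 501.5 -254.9  328.9] w68.1 gf0.0 F [ 0.   0.9 -0.4]
```

View pics/w5.png

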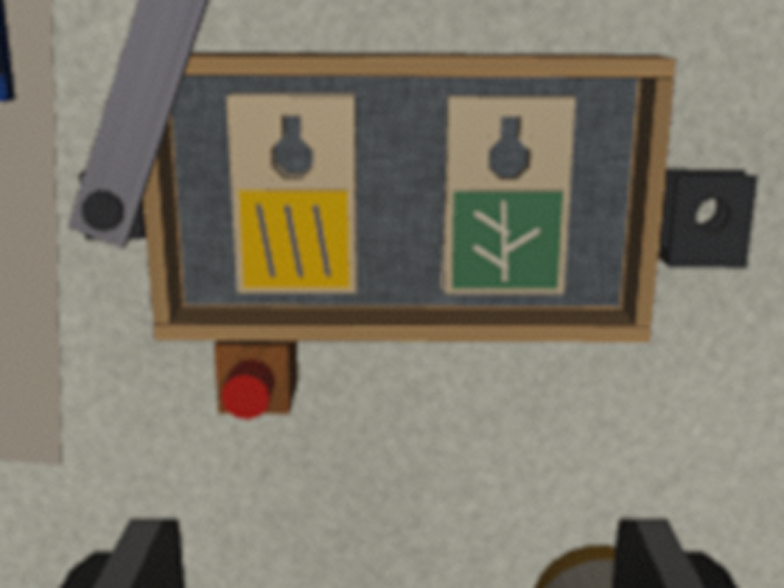

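```bash
python3 - <<'E'
from h import *
yt=P["tray"][2]
c=Cam("wrist"); n=lambda u,v,z:c.at(180+u/2.8-.3,80+v/2.8-.3,z).round(1)
print("fork",n(712,211,56),tray(0,-133,56).round(1),"pin",n(246,396,66),tray(P["tray"][4],P["tray"][5],66).round(1))
if unhook(138) and carry(0): place(-49,2,-3.0,yt)
r.movel(tray(0,-49,280),speed=250)
r.move_to(tray(20,0,330),[pi,0,yt]); c=Cam("wrist"); cv2.imwrite("pics/w6.png",cv2.resize(c.im,(800,500),interpolation=cv2.INTER_CUBIC)); st()
E
```

```text
fork [ 514.3 -387.4   56. ] [ 513.7 -387.7   56. ] pin [ 415.2 -194.6   66. ] [ 415.7 -194.7   66. ]
touch True t73.7 pos [600.9 272.9  94.8] w72.2 gf4.1 F [-4.3 -0.3  7.6]
h -3.3162433827173894
grip t74.3 pos [596.8 272.7  99.5] w54.3 gf59.9 F [-9.8 -1.3 12.6]
slid False t74.8 pos [608.6 273.9 109.6] w54.5 gf62.0 F [-4.9 -0.1  5.7]
off False t75.6 pos [592.3 272.5 129.7] w54.1 gf63.1 F [-0.5 -1.1 -1.7]
lifted t80.2 pos [552.3 272.3 260. ] w53.8 gf63.2 F [-0.7  0.8 -1. ]
over t82.3 pos [ 506.8 -303.1  130. ] w54.1 gf63.2 F [-0.2  1.2  0.1]
down True t83.6 pos [ 505.9 -304.    24.1] w54.0 gf64.2 F [-1.1  1.5  9.4]
t85.8 pos [ 521.2 -253.2  328.8] w67.7 gf0.0 F [-0.   0.3 -0. ]
```

View pics/w6.png

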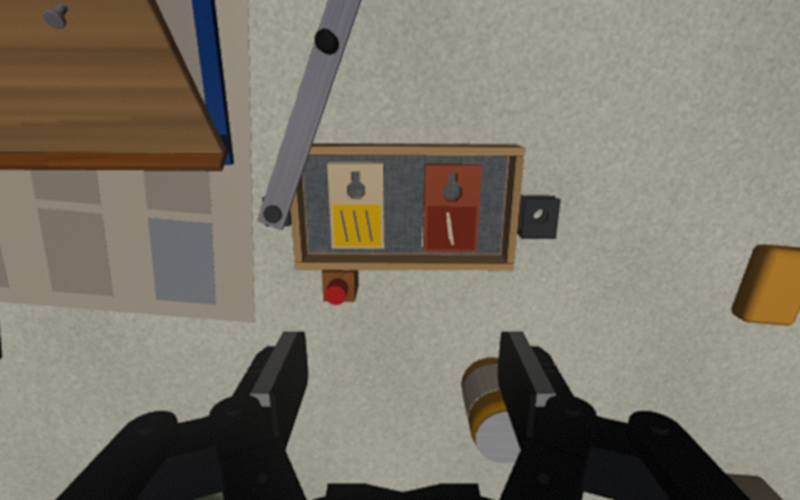

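```bash
python3 - <<'E'
from h import *
q=P["tray"]; yt=q[2]
c=Cam("wrist"); k=rz(-yt)@(c.at(327/1.25,39/1.25,75)-[q[0],q[1],0]); print("knob",k, "theta",np.arctan2(k[0],130-k[1]),q[3],np.hypot(k[0],130-k[1]))
for off in (pi/2,-pi/2):
    for th in (1.17,.8,.4,0): print(off,th,np.round(r.solve_ik(tray(165*np.sin(th),130-165*np.cos(th),55),[pi,0,yt+th+off]),2))
E
```

```text
knob [151.40454305  62.25120578  75.        ] theta 1.1500494237299703 1.1573724339174356 165.87113906668876
1.5707963267948966 1.17 [ 0.04  0.82  0.22  1.6  -0.23  0.76  1.62]
1.5707963267948966 0.8 [ 0.08  0.81  0.29  1.63 -0.31  0.74  1.41]
1.5707963267948966 0.4 [ 0.11  0.79  0.37  1.72 -0.41  0.71  1.19]
1.5707963267948966 0 [ 0.11  0.75  0.45  1.86 -0.52  0.65  0.97]
-1.5707963267948966 1.17 [-0.34  1.05  0.92  1.62 -0.97  1.   -0.96]
-1.5707963267948966 0.8 [-0.28  1.08  1.    1.65 -1.04  1.03 -1.18]
-1.5707963267948966 0.4 [-0.25  1.09  1.06  1.74 -1.11  1.04 -1.41]
-1.5707963267948966 0 [-0.24  1.09  1.13  1.87 -1.19  1.05 -1.63]
```

```bash
python3 - <<'E'
from h import *
yt=P["tray"][2]
K=lambda th,z:tray(165*np.sin(th),130-165*np.cos(th),z); O=lambda th:[pi,0,yt+th+pi/2]
th=1.153
r.set_gripper(60,30); r.move_to(K(th,140),O(th))
hit=r.movel(K(th,56),speed=80,max_force=6); st("down",hit)
if not hit:
    r.set_gripper(24); st("caged")
    for a in np.arange(th-.15,.04,-.15): r.movel(K(a,56),O(a),speed=90)
    st("near",a)
    hit=r.movel(K(-.06,56),O(0),speed=25,max_force=12); s=st("home",hit)
    k=rz(-yt)@(s["eef_pos"]-[*P["tray"][:2],0]); print(k)
    r.set_gripper(60); s=st(); p=s["eef_pos"]; r.movel([p[0],p[1],150]); 
    r.move_to(tray(0,-20,330),[pi,0,yt]); c=Cam("wrist"); c.crop(180,80,280,2.8,"w7"); st()
E
```

```text
down False t89.3 pos [ 646.5 -178.8   56.6] w60.1 gf0.0 F [-0.  -0.2 -0.2]
caged t89.7 pos [ 646.2 -178.7   56.1] w24.1 gf0.2 F [ 0.2  0.4 -0.5]
near 0.10299999999999998 t92.7 pos [ 522.5 -287.3   56.1] w24.0 gf0.0 F [ 1.1  0.2 -0.2]
home True t93.5 pos [ 501.8 -289.8   56.1] w24.0 gf2.1 F [ 3.4 -1.   0.9]
[ -3.0179732  -34.49116712  56.09067943]
t93.9 pos [ 501.1 -289.8   55.7] w59.6 gf0.0 F [-0.2 -1.2 -0.2]
t96.1 pos [ 503.3 -275.1  329.4] w60.0 gf0.0 F [ 0.4 -0.1 -0.6]
```

View pics/w7.png

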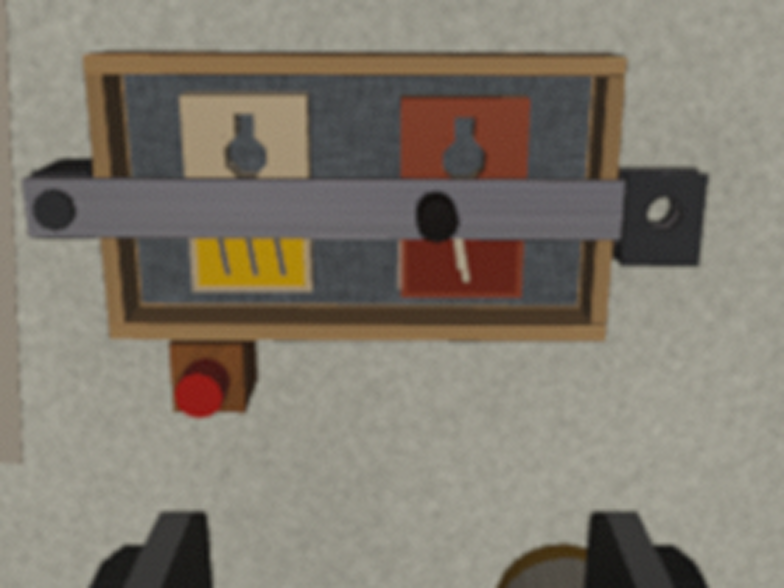

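```bash
python3 - <<'E'
from h import *
yt=P["tray"][2]
c=Cam("wrist"); n=lambda u,v,z:c.at(180+u/2.8-.3,80+v/2.8-.3,z)
f,p=n(660,210,56),n(201,393,66); print(f,p,f-p)
f=(f+[514.3,-387.4,56]+[513.7,-387.7,56])/3; p=(p+[415.2,-194.6,66]+[415.7,-194.7,66])/3; print(f,p,f-p)
r.set_gripper(50,60); r.move_to([p[0],p[1],130],[pi,0,yt])
hit=r.movel([p[0],p[1],49],speed=80,max_force=6); st("down",hit)
r.set_gripper(10,60); s=st("grip"); z0=s["eef_pos"][2]
r.movel([p[0],p[1],140],speed=100); st("up")
r.movel([f[0],f[1],140],speed=150); s=st("over")
np.savez("pin.npz",f=f,z0=z0)
c=Cam("side"); im1=c.im[225:325,310:450]; c2=Cam("scene"); im2=c2.im[130:230,190:330]
cv2.imwrite("pics/p1.png",cv2.resize(np.hstack([im1,im2]),None,fx=2.85,fy=2.85,interpolation=cv2.INTER_CUBIC))
E
```

```text
[ 514.54021889 -385.78283471   56.        ] [ 416.52907889 -194.96332308   66.        ] [  98.01114    -190.81951163  -10.        ]
[ 514.18007296 -386.9609449    56.        ] [ 415.80969296 -194.75444103   66.        ] [  98.37038    -192.20650388  -10.        ]
down False t98.5 pos [ 416.  -194.8   49.3] w50.2 gf0.0 F [ 0.9  0.4 -0.7]
grip t98.9 pos [ 416.  -194.7   49.4] w18.6 gf58.3 F [-1.9  1.  10. ]
up t100.0 pos [ 415.6 -194.6  139.6] w18.7 gf58.6 F [ 0.1 -0.1 -1.5]
over t101.6 pos [ 514.1 -386.4  140. ] w18.7 gf58.6 F [-0.6  0.3 -0.6]
```

View pics/p1.png

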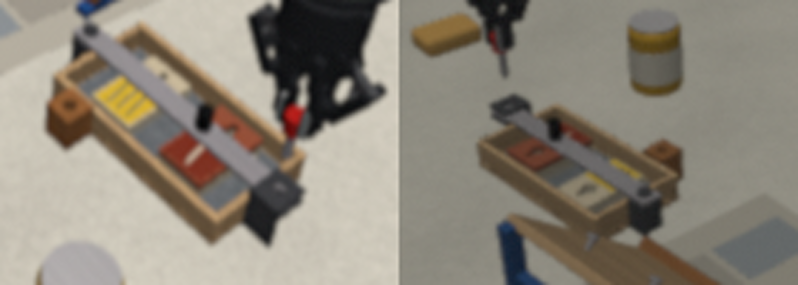

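```bash
python3 - <<'E'
from h import *
d=np.load("pin.npz"); f=d["f"]; zh=float(d["z0"])+12
offs=[(0,0)]+[(R*np.cos(t),R*np.sin(t)) for R in (1.5,3,4.5) for t in np.arange(0,2*pi,pi/3 if R<2 else pi/4)]
for dx,dy in offs:
    r.movel([f[0]+dx,f[1]+dy,104],speed=60)
    hit=r.movel([f[0]+dx,f[1]+dy,zh-1],speed=35,max_force=7); s=st((round(dx,1),round(dy,1)),hit)
    if s["eef_pos"][2]<zh+22: break
E
```

```text
(0, 0) True t103.5 pos [ 514.1 -386.9   61.5] w18.6 gf59.6 F [-0.4  1.9  9.3]
```

```bash
python3 - <<'E'
from h import *
yt=P["tray"][2]
r.set_gripper(50); p=r.sense()["eef_pos"]
r.movel([p[0],p[1],130],speed=80); r.set_gripper(0); 
hit=r.movel([p[0],p[1],72],speed=25,max_force=8); st("press; head top expected 78",hit)
r.movel([p[0],p[1],150]); r.set_gripper(40)
r.move_to(tray(-20,-40,330),[pi,0,yt]); r.pause(.5); c=Cam("wrist"); c.crop(180,80,280,2.8,"w8"); st()
E
```

```text
press; head top expected 78 True t107.3 pos [ 513.8 -386.7   78.1] w-0.3 gf5.4 F [-0.4  2.  10.4]
t109.8 pos [ 485.3 -296.9  329.9] w40.1 gf0.0 F [-1.3 -1.5  0.9]
```

View pics/w8.png

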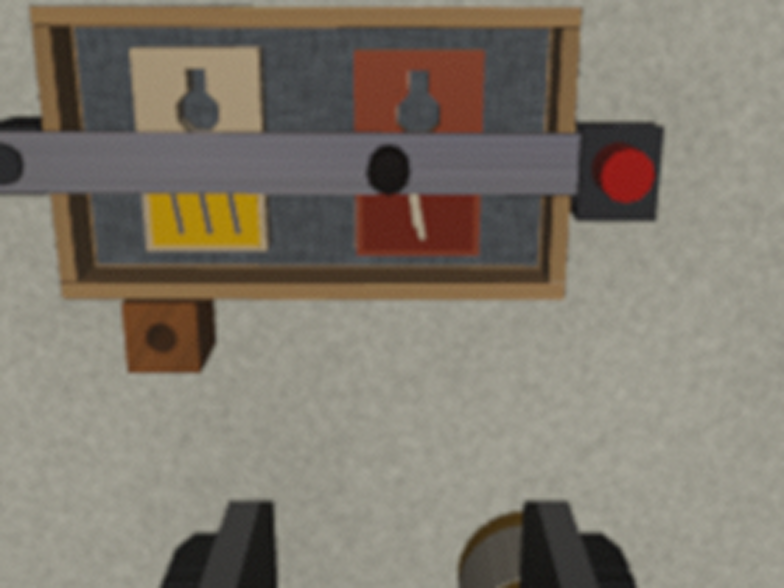

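```bash
python3 -c "
from workcell import r, optics, workorder
print(workorder.sign_off())"
```

```text
the job is handed in; nothing more can be done
None
```

I handed the job in at about 110 s of the 210 s. All five tiles are flat and glaze up in the tray in stacks of two and three, the bar is swung home, the pin is fully down in the fork, and I moved none of the tin, phone or lid. The hand-in returned no verdict, so this rests on the last picture and the force readings.

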